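# Rock a tight tube block out of a dry heater

### The job

Take the metal tube block out of the dry block heater: first draw the hold-down fork fully out from over the block by its knob, then grip the block's lifting handle and rock it side to side in its tight well, leaning it clearly to the left first and then to the right (as seen from the robot), to and fro until it has worked its way free. Finish while still holding the block by its handle, level and still, just clear of the heater: one to three centimetres above the rim of the well and straight over it. Leave the tip box, the bottle and the tube rack where they are.

Things in the scene. Friction and masses are not known exactly. Their poses are not given: they have to be found in the camera images.
- heater: Dry block heater: white housing fixed to the bench, 265 mm long (x -75 to +190), 150 mm wide (y), top 72 mm above the bench. Origin on the bench under the centre of its well; x points along the housing from the well towards the fork's knob (roughly away from the robot), y across it to the left, z up.
- well (a point): Centre of the well's mouth, at rim height, 72 mm above the bench. The well is 64 mm (x) by 79 mm (y) and 32 mm deep. In each y wall, 18 mm above the well floor, a sprung steel pad presses on the block with about 22 N: a straight pull takes about 35 N, rocking about the heater's x axis raises one side at a time with less. The block is free once its lower edges are above the pads.
- bridge (a point): Centre of the top of the fixed aluminium bridge under which the fork slides, on the heater's x axis 48 mm from the well centre: 12 mm (x) by 71 mm (y), top 103 mm above the bench. The fork's two guide rails (x 41 to 186 mm, y 30 to 36 mm either side, top 97.5 mm above the bench) carry it.
- fork (a joint): How far the steel hold-down fork is drawn out, m: 0 = fully over the block, 0.065 = at its stop, along the heater's +x. Friction about 2.5 N; stays where left. Fully out: within 7 mm of the stop. Its two tines (16 mm wide, 5 mm thick) lie 1.5 mm above the block's top on either side of the handle's post and hold the block down until the fork is out.
- fork_knob (a point): Centre of the top of the fork's knob: black upright square stub, 18 x 18 mm, 38 mm tall, sides along the heater's axes, standing on the fork's plate, whose top is 92.5 mm above the bench (knob top 130.5 mm). On the heater's x axis, 100 mm from the well centre when the fork is at 0; moves with it.
- block: Aluminium tube block, loose, 60 (x) by 75 (y) by 46 mm tall, about 0.6 kg, tube holes on top. Seated, it has 2 mm play all round, its underside is 40 mm above the bench and its top 14 mm above the rim. Origin at the centre of its underside, axes as the heater's. Fully down it can lean about 0.15 rad either way about x before the walls stop it, more as it rises; 0.07 rad is a clear lean (left: handle to +y).
- block_grip (a point): Centre of the lifting handle's grip: black square upright bar, 22 x 22 mm, 40 mm tall, sides along the block's axes, on a 12 mm steel post on the middle of the block; 98 mm above the block's underside (138 mm above the bench when seated).
- tip_box: Bystander: green pipette tip box with a clear lid, 118 x 83 x 65 mm, origin at the centre of its underside.
- bottle: Bystander: round bottle with a black cap, 64 mm across, 135 mm tall, origin at the centre of its underside.
- tube_rack: Bystander: white tube rack with blue caps, 60 x 120 x 62 mm, origin at the centre of its underside.
Not all that is in view belongs to the job. Leave any brown or pink look-alike of the block alone.

How it is judged:
On the way, in this order (a step that is already met when the one before it is completed fails the run):
1. the fork is drawn fully out (value of joint fork above 0.058 m), for 0.1 s.
2. the block, still in the well, is leaned to the left (angle between block's own z axis and vertical above 0.06 rad and y of block_grip in the frame of heater above 0.002 m and z of block in the frame of heater below 0.072 m), for 0.05 s.
3. the block, still in the well, is leaned to the right (angle between block's own z axis and vertical above 0.06 rad and y of block_grip in the frame of heater below -0.002 m and z of block in the frame of heater below 0.072 m), for 0.05 s.
At the end, for the whole second after the job is handed in: The fork is out (over 58 mm); the block is held in the fingers, still, upright within 0.12 rad, its underside 6 to 40 mm above the rim of the well and within 20 mm of straight over its centre, touching nothing of the heater (z of block in the frame of heater between 0.078 and 0.112 m and horizontal distance between block and heater below 0.02 m and angle between block's own z axis and vertical below 0.12 rad and contact force between the fingers and block above 2 N and contact force between block and heater below 0.2 N and linear speed of block below 0.02 m/s and value of joint fork above 0.058 m); the arm keeps its last pose, push and grip.
It fails at once if the tip box is moved (distance of tip_box from where it was at the start of the episode above 0.02 m).
It fails at once if the bottle is moved (distance of bottle from where it was at the start of the episode above 0.02 m).
It fails at once if the tube rack is moved (distance of tube_rack from where it was at the start of the episode above 0.02 m).
It also fails if it takes over 54 s, if anything falls off the work surface, if the arm or the gripper's body presses on something with over 40 N, if the wrist force passes 120 N, or if a joint passes its speed limit or range.

### The arm

A 7-joint arm with a two-finger parallel gripper is mounted at the origin on the work surface. World frame = base frame: x ahead of the robot, y to its left, z up, the work surface at z = 0. Lengths are in m, angles in rad, forces in N, time in s.
With the tool pointing down it reaches from about 0.425 to 0.825 m from the base axis. Payload 3.6 kg.
Tool frame: the origin (TCP) lies on the centre line of the jaws, within the pads' length; the fingertips stand 11 mm ahead of it and the grasp point (between the pads) lies 8 mm behind it; z points along the fingers, y is the direction in which the jaws open and shut (so a half turn about z gives the same grasp; the last joint's range is limited). The gripper opens to 93 mm and grips with 3 to 60 N. Pads are 15 mm wide; open, the fingers measure 128 mm over their backs; the gripper's body (75 mm by 188 mm) begins 65 mm behind the grasp point.
Start: joints at [-1.339, 0.615, -0.013, 1.423, 0.008, 1.103, -0.04], TCP at [0.166, 0.628, 0.23] pointing down, gripper open.
Joint ranges: [-3.12, 3.12], [-0.3, 2.06], [-1.34, 1.32], [0.26, 2.42], [-1.36, 4.5], [0.01, 1.98], [-2.84, 2.84]. Speed limits (rad/s): [2.79, 2.79, 3.14, 3.14, 3.14, 3.14, 3.14].

### API

Orientations are given as [roll, pitch, yaw] about the fixed x, y, z axes, in that order (R = Rz(yaw) Ry(pitch) Rx(roll)).
In Python, from station import manip gives the robot as it stands.
- The arm moves only by the tool play_rows, never from a script. Its argument "motion" is a list of rows, each an object with "delta_pos": the shift along the world's x, y, z in units of 750 mm (1.0 is 750 mm), a list of three; "roll": the turn about the world's z in units of 0.08 rad (1.0 is 0.08 rad). A call has exactly 5 rows; each row shifts and turns the pose as measured when the row begins; what a row does not reach is not made up. A row lasts 1/12 s, in which the tool goes at most 41.7 mm and 7.16 degrees, less where a joint would pass 70% of its speed; a pose out of reach is approached as far as the arm can. A call with a number of a shift or a turn outside -1 to 1 is refused whole. A call with a gripper value outside its range is refused whole. "jaw" is the opening, from -1 (shut) to 1 (fully open), set as the call begins (left out, the last holds). The fingers move at their own pace and stop on an object; the grip force is fixed at half the most. Time passes only in rows, so rows that do not move let the fingers close, or fill a call up. It gives the time, the measured TCP pose, the force and the opening at its end, in the units of the state.
- manip.sense(): the state, without advancing time (a new reading comes with each control period).
- manip.capture(name): name is "side" or "top" or "wrist"; returns a dict with "img" (480x640x3 uint8, red, green, blue), "z_map" (480x640 float32, m along the optical axis (not along the pixel's ray), 0 where there is no reading), "camera_matrix" (3x3 intrinsics, pixels), "rvec" (rotation vector, rad) and "tvec" (3), from world to camera coordinates, as OpenCV has them; the wrist camera has in their place "T_tool_cam" (4x4, takes a point from camera to tool coordinates, whose origin is the TCP and whose axes are the flange's). Camera axes: x right, y down, z forward; pixel columns grow to the right and rows downward; lengths in m; the calibration is good to about 2 mm. A picture is of the moment at which its call begins: read the wrist's pose just before it.
- manip.sign_off(): hands the job in, once; it reports no verdict.
Trained networks look in a picture, given as the dict that the camera call returned (one of the last four; its "shot" number tells which), for a name from the list of things; names that differ only in an ending like _2 or _b are one class to them, and where a whole thing is asked for, a point or a joint stands for the part that bears it (a point fixed in the world has none). Each returns a list of dicts, best first, with "p" (0 to 1); they miss things now and then, are a little off and sometimes report something else, mostly with a low value. They report only what shows in the picture. A call takes as long as a camera call. They do not tell look-alikes from the thing itself.
- manip.trace(picture, target): "region" (480x640 bool, what is visible of it).
- manip.tip_of(picture, target): "point" ([x, y, z] in m, in the coordinates of the camera as it stood for that picture, good to about 4 mm: a listed point, or the origin of a listed thing).
The state is a dict: "clock": time; "q": joint angles; "qvel": joint speeds; "joint_efforts": joint torques, N m; "tool_pos": TCP position; "tcp_rot": TCP orientation; "contact_force": force on the tool from outside, world axes, zero at the start; "ft_torque": the same for the moment, N m; "opening": finger opening in m.
Only numpy, scipy, OpenCV 4.12 (cv2) and the standard library are available. Lean on these libraries where they do the work, as an engineer would, in place of code of your own. Each camera call takes 0.05 s, during which the arm holds its last target.

## Working session

There is one attempt and no reset: what is moved stays moved. The work goes in short steps, Python scripts to look and compute and a tool call to move; the robot and the scene stay as the last step left them, time stands still between calls to the robot, and variables do not carry over. Pictures are saved under pics/ and viewed, and the job is handed in when it is done.

Besides the shell and the picture viewer there is one more tool, called after "Call:" as a command line: name --argument value ..., lists and objects as JSON in quotes. play_rows: Moves the arm, as the interface text tells. Its arguments: {"type":"object","properties":{"motion":{"type":"array"},"jaw":{"type":"number"}},"required":["motion"]}

```bash
mkdir -p pics; ls; cat > h.py <<'E'
import numpy as np,cv2
from station import manip
from scipy.spatial.transform import Rotation as R
def cam2w(d,p,st=None):
    p=np.asarray(p,float)
    if 'rvec' in d:
        M,_=cv2.Rodrigues(np.array(d['rvec'],float)); return (p-np.array(d['tvec']).ravel())@M
    T=np.array(d['T_tool_cam']); pt=p@T[:3,:3].T+T[:3,3]
    return pt@R.from_euler('xyz',st['tcp_rot']).as_matrix().T+np.array(st['tool_pos'])
def unproj(d,u,v,z=None):
    K=np.array(d['camera_matrix']); z=d['z_map'][v,u] if z is None else z
    return np.array([(u-K[0,2])/K[0,0]*z,(v-K[1,2])/K[1,1]*z,z])
def save(d,n,crop=None,s=1):
    im=d['img'][:,:,::-1]
    if crop: im=im[crop[1]:crop[3],crop[0]:crop[2]]
    if s!=1: im=cv2.resize(im,None,fx=s,fy=s,interpolation=cv2.INTER_CUBIC)
    cv2.imwrite('pics/'+n+'.png',im)
E
python3 - <<'E'
from h import *
st=manip.sense();print(st)
for n in ['side','top']:
    d=manip.capture(n);save(d,n+'0')
    for t in ['well','bridge','fork_knob','block','block_grip','heater','tip_box','bottle','tube_rack']:
        r=manip.tip_of(d,t)
        print(n,t,[(round(x['p'],2),cam2w(d,x['point']).round(3).tolist()) for x in r[:3]])
E
```

```text
pics
{'clock': 0.0, 'q': array([-1.33950113,  0.61591384, -0.01263907,  1.42490303,  0.00809976,
        1.10342005, -0.04038848]), 'qvel': array([ 5.53534952e-04, -7.58998590e-04, -2.89388193e-05,  2.31623456e-04,
        1.95047620e-03, -3.25104712e-04,  8.25624929e-04]), 'joint_efforts': array([ 4.42505907e-04, -4.58949065e+01,  2.09214315e-01, -1.65742475e+01,
       -6.10971171e-02,  2.06044730e-02,  2.31970807e-04]), 'tool_pos': array([0.16549836, 0.62777462, 0.22848322]), 'tcp_rot': array([-3.13899848e+00,  2.48301291e-05,  2.88389400e+00]), 'contact_force': array([-0.487127  ,  0.14871115, -0.42870159]), 'ft_torque': array([0.01753071, 0.01106838, 0.01539212]), 'opening': 0.09288708379629966}
side well [(0.69, [0.494, -0.011, 0.076])]
side bridge [(0.65, [0.493, -0.009, 0.041]), (0.57, [0.539, -0.022, 0.102])]
side fork_knob [(0.89, [0.602, -0.027, 0.134]), (0.57, [0.546, -0.205, 0.003])]
side block [(0.95, [0.49, -0.011, 0.039]), (0.69, [0.391, -0.266, 0.001])]
side block_grip [(0.86, [0.387, -0.266, 0.1]), (0.83, [0.329, -0.104, 0.095]), (0.73, [0.499, -0.013, 0.143])]
side heater [(0.66, [0.494, -0.011, 0.004])]
side tip_box [(0.72, [0.501, 0.188, -0.002])]
side bottle [(0.8, [0.548, -0.213, 0.002])]
side tube_rack [(0.96, [0.684, 0.164, 0.001])]
top well [(0.72, [0.498, -0.011, 0.072])]
top bridge [(0.76, [0.542, -0.019, 0.103]), (0.39, [0.498, -0.01, 0.0])]
top fork_knob [(0.61, [0.611, -0.027, 0.131]), (0.34, [0.498, -0.007, 0.042])]
top block [(0.96, [0.332, 0.103, -0.002]), (0.85, [0.327, -0.102, -0.001]), (0.75, [0.388, -0.266, 0.002])]
top block_grip [(0.96, [0.331, -0.107, 0.097]), (0.89, [0.329, 0.1, 0.097]), (0.78, [0.498, -0.007, 0.141])]
top heater [(0.73, [0.5, -0.009, -0.0])]
top tip_box [(0.69, [0.505, 0.185, 0.0])]
top bottle [(0.92, [0.545, -0.211, -0.001])]
top tube_rack [(0.75, [0.689, 0.156, -0.002])]
```

View pics/side0.png

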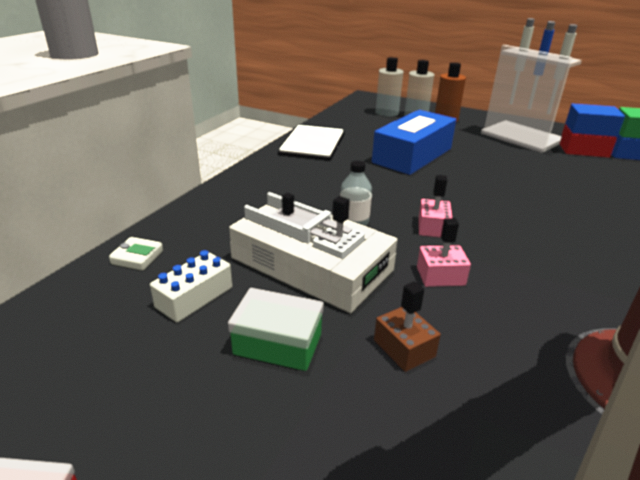

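View pics/top0.png

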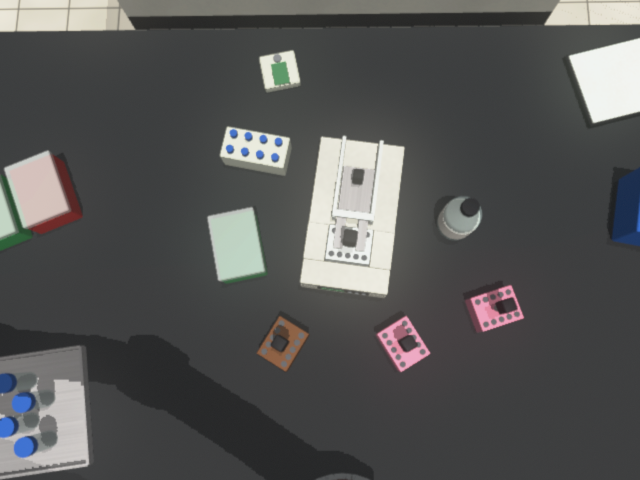

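Candidates for the block in the top view are silver in the heater (350,238), brown (283,342), pink (403,343) and pink (496,308). I choose the silver one in the heater. Next I refine the pose from the depth map.

```bash
python3 - <<'E'
from h import *
for n in ['top','side']:
    d=manip.capture(n)
    if n=='top': save(d,'crop0',(280,120,430,310),3.1)
    K=d['camera_matrix'];z=d['z_map'];v,u=np.mgrid[0:480,0:640]
    P=np.stack([(u-K[0,2])/K[0,0]*z,(v-K[1,2])/K[1,1]*z,z],-1);W=cam2w(d,P.reshape(-1,3))
    W=W[(z.ravel()>0)]
    box=(W[:,0]>.38)&(W[:,0]<.72)&(W[:,1]>-.13)&(W[:,1]<.09)
    W=W[box]
    t=W[(abs(W[:,2]-.072)<.006)]
    r=cv2.minAreaRect((t[:,:2]*1000).astype(np.float32));print(n,'top rect',r,np.median(t[:,2]))
    k=W[(abs(W[:,2]-.1305)<.006)&(W[:,0]>.57)];print('knob',k.mean(0),len(k),k.min(0),k.max(0))
    g=W[(abs(W[:,2]-.158)<.006)];print('grip',g.mean(0),len(g),g.min(0),g.max(0))
    b=W[(abs(W[:,2]-.103)<.003)&(W[:,0]>.515)&(W[:,0]<.57)];print('bridge',cv2.minAreaRect((b[:,:2]*1000).astype(np.float32)))
E
```

```text
top top rect ((551.8389282226562, -19.398170471191406), (150.2913818359375, 265.6815185546875), 82.18057250976562) 0.07196776182847282
knob [ 0.60447937 -0.0264336   0.13016715] 113 [ 0.59566905 -0.03621152  0.12506989] [ 0.61444607 -0.01758423  0.13400999]
grip [ 0.49422276 -0.01130051  0.15742546] 192 [ 0.48347237 -0.02220833  0.15245885] [ 5.06397815e-01 -3.81155808e-05  1.62011147e-01]
bridge ((546.6782836914062, -18.402725219726562), (70.65472412109375, 23.855077743530273), 85.22327423095703)
side top rect ((551.7647094726562, -17.578895568847656), (154.92718505859375, 266.56829833984375), 82.51676940917969) 0.07340429222774623
knob [ 0.6032927  -0.02187796  0.12958164] 84 [ 0.59560221 -0.03333274  0.12461887] [ 0.61339991 -0.01457116  0.13355189]
grip [ 0.49271703 -0.00628137  0.1575766 ] 136 [ 0.48300614 -0.01986496  0.15206261] [0.50493616 0.00249144 0.16138205]
bridge ((545.1734619140625, -16.049190521240234), (74.12588500976562, 27.672048568725586), 73.77202606201172)
```

View pics/crop0.png

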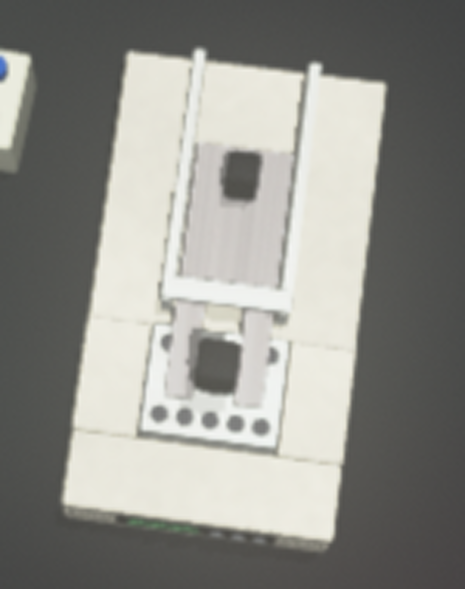

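The crop shows the silver block, with the tines either side of the handle post at (217,362) and the knob beyond at (241,175). The heater yaw is about -0.137 rad, the well is at (0.495,-0.012), and the fork already sits about 10 mm out. I'll use yaw ≈1.434 (jaws along heater x) for both grasps.

Call:
play_rows --motion '[{"delta_pos": [0.03,-0.044,0.0],"roll": -0.9},{"delta_pos": [0.03,-0.044,0.0],"roll": -0.9},{"delta_pos": [0.03,-0.044,0.0],"roll": -0.9},{"delta_pos": [0.03,-0.044,0.0],"roll": -0.9},{"delta_pos": [0.03,-0.044,0.0],"roll": -0.9}]' --jaw 1

```text
clock: 1.52
tool_pos: [0.2702, 0.4665, 0.2282]
tcp_rot: [3.136, -0.01, 2.529]
contact_force: [0.3, -0.4, 0.0]
opening: 0.0931
```

Call:
play_rows --motion '[{"delta_pos": [0.03,-0.044,0.0],"roll": -0.9},{"delta_pos": [0.03,-0.044,0.0],"roll": -0.9},{"delta_pos": [0.03,-0.044,0.0],"roll": -0.9},{"delta_pos": [0.03,-0.044,0.0],"roll": -0.9},{"delta_pos": [0.03,-0.044,0.0],"roll": -0.9}]'

```text
clock: 1.93
tool_pos: [0.3866, 0.2937, 0.23]
tcp_rot: [3.132, -0.011, 2.153]
contact_force: [0.5, 0.5, 0.8]
opening: 0.093
```

Call:
play_rows --motion '[{"delta_pos": [0.03,-0.044,0.0],"roll": -0.9},{"delta_pos": [0.03,-0.044,0.0],"roll": -0.9},{"delta_pos": [0.03,-0.044,0.0],"roll": -0.9},{"delta_pos": [0.03,-0.044,0.0],"roll": -0.9},{"delta_pos": [0.03,-0.044,0.0],"roll": -0.9}]'

```text
clock: 2.35
tool_pos: [0.5033, 0.121, 0.2324]
tcp_rot: [3.126, -0.013, 1.776]
contact_force: [0.8, 1.2, 0.3]
opening: 0.0926
```

Call:
play_rows --motion '[{"delta_pos": [0.03,-0.043,0.0],"roll": -0.9},{"delta_pos": [0.03,-0.043,0.0],"roll": -0.9},{"delta_pos": [0.03,-0.043,0.0],"roll": -0.9},{"delta_pos": [0.028,-0.04,0.0],"roll": -0.9},{"delta_pos": [0.01,-0.013,0.0],"roll": -0.5}]' --jaw 0.2

```text
clock: 2.77
tool_pos: [0.6054, -0.03, 0.2344]
tcp_rot: [3.119, -0.01, 1.423]
contact_force: [0.2, 0.2, -0.0]
opening: 0.0643
```

Call:
play_rows --motion '[{"delta_pos": [0.0,0.003,-0.035],"roll": 0.14},{"delta_pos": [0.0,0.001,-0.04],"roll": 0},{"delta_pos": [0.0,0.0,-0.04],"roll": 0},{"delta_pos": [0.0,0.0,-0.03],"roll": 0},{"delta_pos": [0.0,0.0,-0.01],"roll": 0}]'

```text
clock: 3.18
tool_pos: [0.6117, -0.0361, 0.1185]
tcp_rot: [3.103, -0.006, 1.422]
contact_force: [-1.5, 0.5, -0.4]
opening: 0.0561
```

```bash
python3 - <<'E'
from h import *
st=manip.sense();print(st['tool_pos'],st['tcp_rot'],st['contact_force'])
d=manip.capture('wrist');save(d,'w1')
r=manip.tip_of(d,'fork_knob');print([(x['p'],cam2w(d,x['point'],st).round(4)) for x in r])
d=manip.capture('side');save(d,'s1',(200,160,420,320),3)
E
```

```text
[ 0.61172001 -0.03610624  0.11850501] [ 3.10264326 -0.00643711  1.42235797] [-1.47056951  0.49573278 -0.36016527]
[(0.93, array([ 0.6047, -0.0256,  0.1312]))]
```

View pics/w1.png

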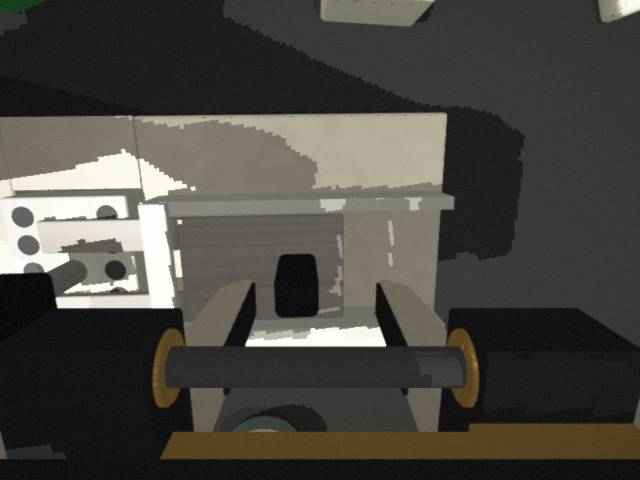

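View pics/s1.png

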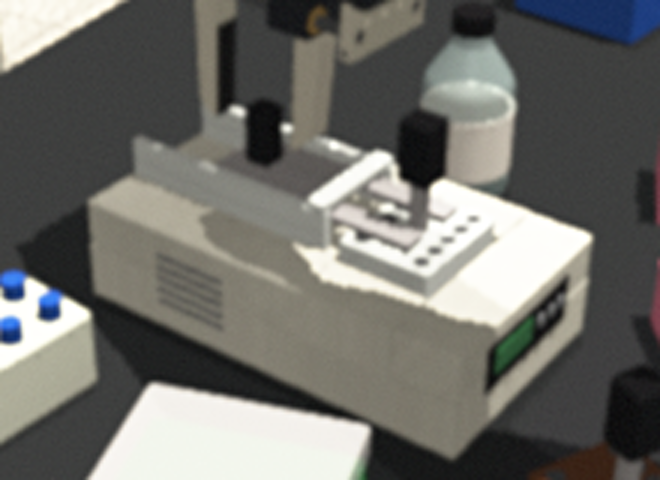

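The knob is at (297,285) in the wrist view, between the fingers but about 10 mm toward heater +y. The side view agrees. I'll correct this with gentle rows.

Call:
play_rows --motion '[{"delta_pos": [-0.005,0.008,-0.003],"roll": 0.1},{"delta_pos": [-0.003,0.005,-0.003],"roll": 0.05},{"delta_pos": [-0.001,0.002,0.0],"roll": 0},{"delta_pos": [0.0,0.0,0.0],"roll": 0},{"delta_pos": [0.0,0.0,0.0],"roll": 0}]'

```text
clock: 3.75
tool_pos: [0.6106, -0.023, 0.1241]
tcp_rot: [3.085, -0.009, 1.438]
contact_force: [-0.6, 0.1, -0.7]
opening: 0.0559
```

Call:
play_rows --motion '[{"delta_pos": [0,0,0],"roll": 0},{"delta_pos": [0,0,0],"roll": 0},{"delta_pos": [0.0,0.0,0.0],"roll": 0},{"delta_pos": [0.0,0.0,0.0],"roll": 0},{"delta_pos": [0.0,0.0,0.0],"roll": 0}]' --jaw -0.2

```text
clock: 4.17
tool_pos: [0.6115, -0.0231, 0.1257]
tcp_rot: [3.082, -0.009, 1.439]
contact_force: [-0.5, 0.5, 0.9]
opening: 0.0372
```

Call:
play_rows --motion '[{"delta_pos": [-0.002,-0.001,-0.003],"roll": 0},{"delta_pos": [-0.002,-0.001,-0.003],"roll": 0},{"delta_pos": [-0.001,0.0,-0.003],"roll": 0},{"delta_pos": [0.0,0.0,-0.001],"roll": 0},{"delta_pos": [0.0,0.0,-0.001],"roll": 0}]' --jaw -1

```text
clock: 4.58
tool_pos: [0.6061, -0.025, 0.1177]
tcp_rot: [3.085, -0.01, 1.438]
contact_force: [-1.8, 0.2, 9.7]
opening: 0.0184
```

Call:
play_rows --motion '[{"delta_pos": [0.01,-0.0014,0.0],"roll": 0},{"delta_pos": [0.016,-0.0022,0.0],"roll": 0},{"delta_pos": [0.016,-0.0022,0.0],"roll": 0},{"delta_pos": [0.016,-0.0022,0.0],"roll": 0},{"delta_pos": [0.01,-0.0014,0.0],"roll": 0}]'

```text
clock: 5.0
tool_pos: [0.6498, -0.0308, 0.1177]
tcp_rot: [3.106, -0.013, 1.438]
contact_force: [-3.0, 1.4, 3.4]
opening: 0.0182
```

Call:
play_rows --motion '[{"delta_pos": [0.008,-0.001,0.0],"roll": 0},{"delta_pos": [0.008,-0.001,0.0],"roll": 0},{"delta_pos": [0.004,-0.0005,0.0],"roll": 0},{"delta_pos": [0.003,-0.0004,0.0],"roll": 0},{"delta_pos": [0.002,0.0,0.0],"roll": 0}]'

```text
clock: 5.42
tool_pos: [0.6582, -0.032, 0.1174]
tcp_rot: [3.136, -0.015, 1.438]
contact_force: [-4.1, 0.6, 4.6]
opening: 0.0179
```

Call:
play_rows --motion '[{"delta_pos": [0.01,-0.001,0.0],"roll": 0},{"delta_pos": [0.01,-0.001,0.0],"roll": 0},{"delta_pos": [0.0,0.0,0.0],"roll": 0},{"delta_pos": [0.0,0.0,0.0],"roll": 0},{"delta_pos": [0.0,0.0,0.0],"roll": 0}]'

```text
clock: 5.83
tool_pos: [0.6582, -0.0319, 0.117]
tcp_rot: [-3.11, -0.018, 1.436]
contact_force: [-4.0, -0.1, 3.2]
opening: 0.0179
```

```bash
python3 - <<'E'
from h import *
d=manip.capture('side');save(d,'s2',(200,160,420,320),3)
E
```

```text
(no output)
```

View pics/s2.png

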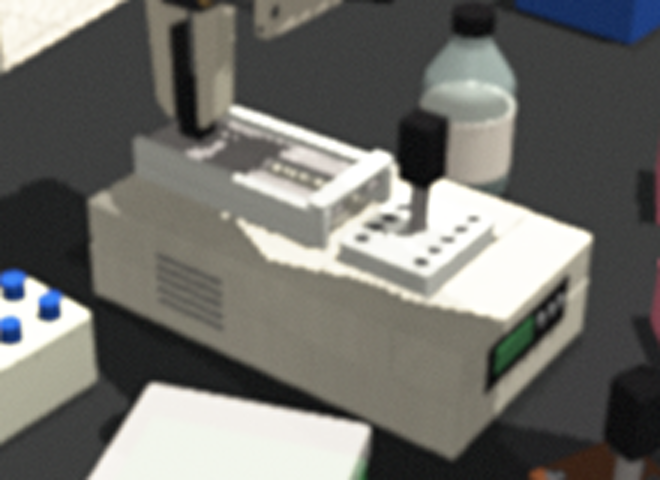

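The fork is fully out: its tines have withdrawn behind the bridge, and the arm stalls at about 0.064 m. Releasing and rising.

Call:
play_rows --motion '[{"delta_pos": [0,0,0],"roll": 0},{"delta_pos": [0,0,0],"roll": 0},{"delta_pos": [0.0,0.0,0.0],"roll": 0},{"delta_pos": [0.0,0.0,0.03],"roll": 0},{"delta_pos": [0.0,0.0,0.04],"roll": 0}]' --jaw 0.2

```text
clock: 6.3
tool_pos: [0.6564, -0.0313, 0.1623]
tcp_rot: [-3.101, -0.016, 1.436]
contact_force: [1.1, -0.2, -0.4]
opening: 0.047
```

Call:
play_rows --motion '[{"delta_pos": [-0.01,0.001,0.04],"roll": 0},{"delta_pos": [-0.03,0.004,0.015],"roll": 0},{"delta_pos": [-0.04,0.0055,0.0],"roll": 0},{"delta_pos": [-0.04,0.0055,0.0],"roll": 0},{"delta_pos": [-0.04,0.0055,0.0],"roll": 0}]'

```text
clock: 6.72
tool_pos: [0.5443, -0.0175, 0.2098]
tcp_rot: [-3.125, -0.013, 1.436]
contact_force: [-0.9, 0.6, 0.2]
opening: 0.056
```

Call:
play_rows --motion '[{"delta_pos": [-0.03,0.004,0.0],"roll": 0},{"delta_pos": [-0.02,0.003,0.0],"roll": 0},{"delta_pos": [-0.01,0.001,0.0],"roll": 0},{"delta_pos": [0.0,0.0,0.0],"roll": 0},{"delta_pos": [0.0,0.0,0.0],"roll": 0}]'

```text
clock: 7.13
tool_pos: [0.4937, -0.0108, 0.2107]
tcp_rot: [-3.126, -0.015, 1.436]
contact_force: [-0.0, -0.3, 0.4]
opening: 0.0556
```

```bash
python3 - <<'E'
from h import *
st=manip.sense();print(st['tool_pos'],st['tcp_rot'],st['contact_force'],st['opening'])
d=manip.capture('wrist');save(d,'w2')
for t in ['block_grip','fork_knob','block']:
    r=manip.tip_of(d,t);print(t,[(x['p'],cam2w(d,x['point'],st).round(4)) for x in r])
d=manip.capture('side')
for t in ['block_grip','fork_knob']:
    r=manip.tip_of(d,t);print(t,[(x['p'],cam2w(d,x['point'],st).round(4)) for x in r])
E
```

```text
[ 0.4936689  -0.01075165  0.21073452] [-3.1264672  -0.01530935  1.4360608 ] [-0.02456341 -0.30171725  0.40039941] 0.05555904766545772
block_grip [(0.93, array([0.3299, 0.1029, 0.0963])), (0.58, array([ 0.4965, -0.0073,  0.1365]))]
fork_knob [(0.69, array([ 0.6565, -0.0307,  0.1281]))]
block [(0.96, array([ 0.3302,  0.1052, -0.0011])), (0.76, array([ 0.3291, -0.1022, -0.0029]))]
block_grip [(0.9, array([ 0.4994, -0.0148,  0.1408])), (0.86, array([ 0.3307, -0.1082,  0.097 ])), (0.7, array([0.3328, 0.1048, 0.0966])), (0.57, array([ 0.3873, -0.2638,  0.0985]))]
fork_knob [(0.62, array([ 0.659 , -0.0341,  0.1352]))]
```

View pics/w2.png

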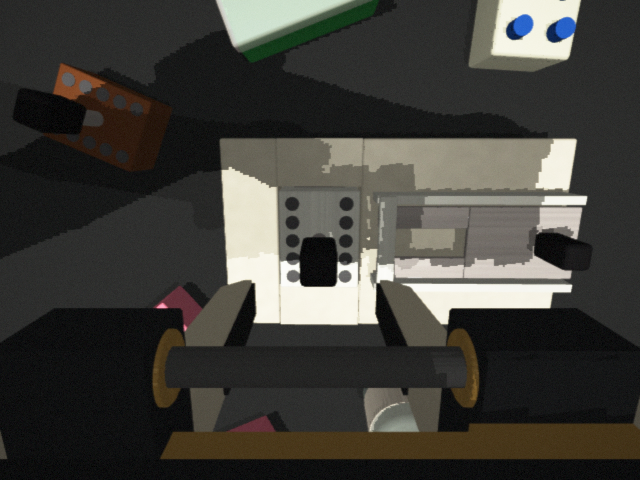

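The handle at (318,262) is centred between the fingers, the block is silver, and the fork is out with its knob at (562,250). Descending.

Call:
play_rows --motion '[{"delta_pos": [0.0,0.0,-0.015],"roll": 0},{"delta_pos": [0.0,0.0,-0.02],"roll": 0},{"delta_pos": [0.0,0.0,-0.02],"roll": 0},{"delta_pos": [0.0,0.0,-0.02],"roll": 0},{"delta_pos": [0.0,0.0,-0.015],"roll": 0}]'

```text
clock: 7.9
tool_pos: [0.498, -0.0116, 0.1426]
tcp_rot: [-3.135, -0.015, 1.436]
contact_force: [-0.5, 0.2, 0.4]
opening: 0.0559
```

Call:
play_rows --motion '[{"delta_pos": [-0.003,0.0,-0.006],"roll": 0},{"delta_pos": [-0.002,0.0,-0.006],"roll": 0},{"delta_pos": [0.0,0.0,-0.003],"roll": 0},{"delta_pos": [0.0,0.0,0.0],"roll": 0},{"delta_pos": [0.0,0.0,0.0],"roll": 0}]' --jaw -0.2

```text
clock: 8.32
tool_pos: [0.4938, -0.0119, 0.1289]
tcp_rot: [-3.131, -0.014, 1.436]
contact_force: [0.8, 0.0, -0.1]
opening: 0.0369
```

Call:
play_rows --motion '[{"delta_pos": [0.0,0.0,0.0],"roll": 0},{"delta_pos": [0.0,0.0,0.0],"roll": 0},{"delta_pos": [0.0,0.0,0.0],"roll": 0},{"delta_pos": [0.0,0.0,0.0],"roll": 0},{"delta_pos": [0.0,0.0,0.0],"roll": 0}]' --jaw -1

```text
clock: 8.73
tool_pos: [0.4945, -0.0119, 0.1303]
tcp_rot: [-3.135, -0.015, 1.436]
contact_force: [-0.7, 0.9, -2.7]
opening: 0.0219
```

Call:
play_rows --motion '[{"delta_pos": [0.0005,0.004,0.001],"roll": 0},{"delta_pos": [0.0005,0.004,0.001],"roll": 0},{"delta_pos": [0.0005,0.004,0.001],"roll": 0},{"delta_pos": [0.0005,0.004,0.001],"roll": 0},{"delta_pos": [0.0005,0.004,0.001],"roll": 0}]'

```text
clock: 9.15
tool_pos: [0.4947, -0.0097, 0.1309]
tcp_rot: [-3.136, 0.006, 1.429]
contact_force: [0.4, -4.2, -7.8]
opening: 0.0217
```

Call:
play_rows --motion '[{"delta_pos": [0.001,0.01,0.002],"roll": 0},{"delta_pos": [0.001,0.012,0.002],"roll": 0},{"delta_pos": [0.001,0.012,0.002],"roll": 0},{"delta_pos": [0.001,0.012,0.002],"roll": 0},{"delta_pos": [0.001,0.012,0.002],"roll": 0}]'

```text
clock: 9.57
tool_pos: [0.4951, -0.004, 0.1335]
tcp_rot: [3.141, 0.065, 1.414]
contact_force: [2.2, -14.5, -15.3]
opening: 0.022
```

Call:
play_rows --motion '[{"delta_pos": [0.001,0.012,0.004],"roll": 0},{"delta_pos": [0.001,0.012,0.004],"roll": 0},{"delta_pos": [0.001,0.012,0.004],"roll": 0},{"delta_pos": [0.001,0.008,0.004],"roll": 0},{"delta_pos": [0.001,0.008,0.004],"roll": 0}]'

```text
clock: 9.98
tool_pos: [0.4951, 0.0005, 0.1359]
tcp_rot: [3.138, 0.125, 1.401]
contact_force: [5.5, -12.4, -28.1]
opening: 0.0218
```

```bash
python3 - <<'E'
from h import *
st=manip.sense();print(st['tool_pos'],st['tcp_rot'],st['contact_force'],st['opening'])
d=manip.capture('wrist');save(d,'w3')
d=manip.capture('side');save(d,'s3',(200,160,420,320),3)
E
```

```text
[0.49511328 0.00051919 0.13586593] [3.13751317 0.12541062 1.40146469] [  5.5330753  -12.43064248 -28.0983757 ] 0.02183896779778152
```

View pics/s3.png

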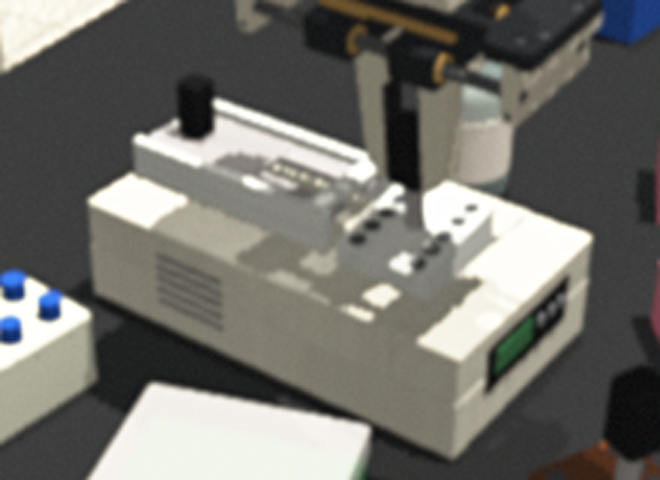

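View pics/w3.png

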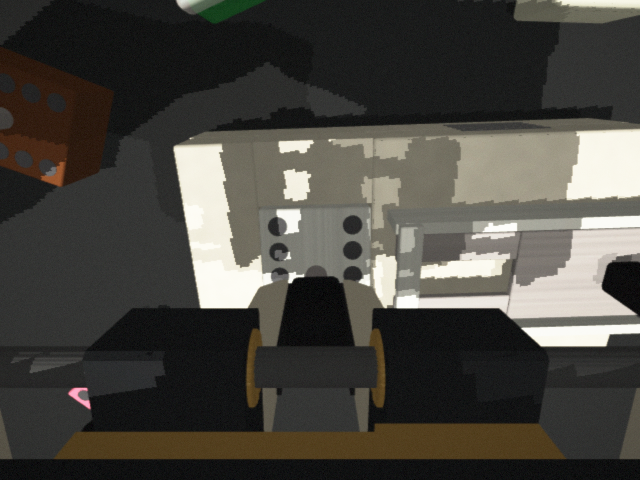

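The side view shows the block leaned left, with its right edge raised at (470,215). The tool tilts with it, by about 0.14 rad. Now I rock right with some lift.

Call:
play_rows --motion '[{"delta_pos": [-0.001,-0.012,0.002],"roll": 0.1},{"delta_pos": [-0.001,-0.012,0.002],"roll": 0.1},{"delta_pos": [-0.001,-0.012,0.002],"roll": 0.1},{"delta_pos": [-0.001,-0.012,0.002],"roll": 0.1},{"delta_pos": [-0.001,-0.012,0.002],"roll": 0.1}]'

```text
clock: 10.5
tool_pos: [0.4944, -0.0089, 0.1379]
tcp_rot: [-3.137, 0.078, 1.46]
contact_force: [2.6, 10.9, -6.0]
opening: 0.0217
```

Call:
play_rows --motion '[{"delta_pos": [-0.001,-0.012,0.003],"roll": 0.1},{"delta_pos": [-0.001,-0.012,0.003],"roll": 0.1},{"delta_pos": [-0.001,-0.012,0.003],"roll": 0.1},{"delta_pos": [-0.001,-0.012,0.003],"roll": 0.1},{"delta_pos": [-0.001,-0.012,0.003],"roll": 0.1}]'

```text
clock: 10.92
tool_pos: [0.4931, -0.0179, 0.1417]
tcp_rot: [-3.131, 0.029, 1.511]
contact_force: [4.0, 10.0, -14.0]
opening: 0.0224
```

Call:
play_rows --motion '[{"delta_pos": [0.0,-0.012,0.002],"roll": -0.3},{"delta_pos": [0.0,-0.012,0.002],"roll": -0.3},{"delta_pos": [0.0,-0.012,0.002],"roll": -0.2},{"delta_pos": [0.0,-0.012,0.002],"roll": -0.2},{"delta_pos": [0.0,-0.012,0.002],"roll": -0.2}]'

```text
clock: 11.33
tool_pos: [0.4941, -0.0226, 0.1428]
tcp_rot: [-3.117, -0.025, 1.436]
contact_force: [3.4, 13.1, -11.2]
opening: 0.022
```

```bash
python3 - <<'E'
from h import *
st=manip.sense();print(st['tool_pos'],st['tcp_rot'],st['contact_force'],st['opening'])
d=manip.capture('wrist');save(d,'w4')
d=manip.capture('side');save(d,'s4',(200,160,420,320),3)
E
```

```text
[ 0.49411711 -0.02256357  0.14284892] [-3.11677357 -0.02470652  1.43636296] [  3.38985429  13.08741287 -11.15567138] 0.021997376482631562
```

View pics/s4.png

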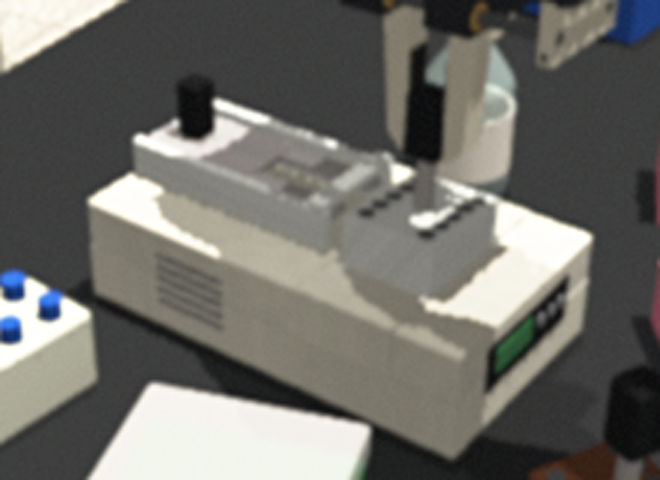

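View pics/w4.png

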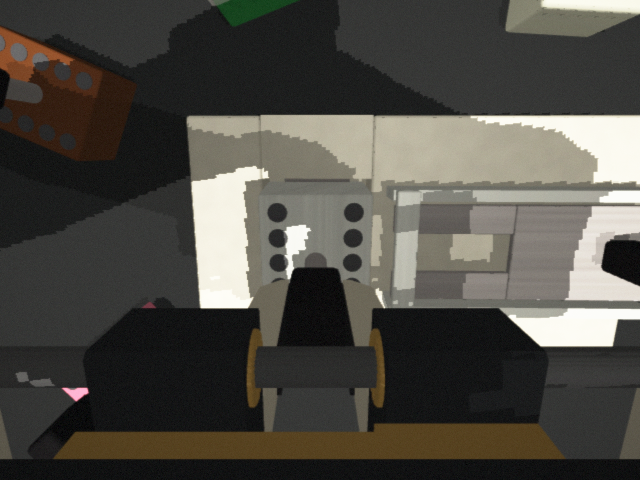

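```bash
cat >> h.py <<'E'
def lean(names=('wrist','side')):
    st=manip.sense();print('tool',st['tool_pos'].round(4),st['tcp_rot'].round(3),'F',st['contact_force'].round(1),'t',round(st['clock'],2))
    c,s=np.cos(-.1365),np.sin(-.1365);rng=np.random.default_rng(0)
    for n in names:
        d=manip.capture(n);K=d['camera_matrix'];z=d['z_map'];v,u=np.mgrid[0:480,0:640]
        P=np.stack([(u-K[0,2])/K[0,0]*z,(v-K[1,2])/K[1,1]*z,z],-1).reshape(-1,3);W=cam2w(d,P[P[:,2]>0],st)-[.4949,-.0116,0]
        H=np.stack([W[:,0]*c+W[:,1]*s,-W[:,0]*s+W[:,1]*c,W[:,2]],1)
        m=(abs(H[:,0])<29)&(abs(H[:,0])<.029)&(abs(H[:,1])<.045)&(H[:,2]>.080)&(H[:,2]<.16);H=H[m]
        best=None
        for _ in range(300):
            a=H[rng.choice(len(H),3,False)];nn=np.cross(a[1]-a[0],a[2]-a[0])
            L=np.linalg.norm(nn)
            if L<1e-7: continue
            nn/=L; 
            if abs(nn[2])<.9: continue
            i=abs((H-a[0])@nn)<.0015
            if best is None or i.sum()>best.sum(): best=i
        Q=H[best];co=np.linalg.lstsq(np.c_[Q[:,:2],np.ones(len(Q))],Q[:,2],rcond=None)[0]
        nv=np.array([-co[0],-co[1],1]);nv/=np.linalg.norm(nv)
        print(n,len(Q),'lean left(+)/right(-)',nv[1].round(3),'lean x',nv[0].round(3),'ztop@0',co[2].round(4),'base z',(co[2]-.046).round(4),'ext',Q.min(0).round(3),Q.max(0).round(3))
    return d
E
python3 -c "
from h import *
lean()"
```

```text
tool [ 0.4941 -0.023   0.143 ] [-3.117 -0.025  1.436] F [ 1.5 10.5 -8.8] t 11.43
wrist 8404 lean left(+)/right(-) -0.076 lean x 0.022 ztop@0 0.0991 base z 0.0531 ext [-0.029 -0.016  0.096] [0.029 0.035 0.103]
side 582 lean left(+)/right(-) -0.079 lean x 0.023 ztop@0 0.1005 base z 0.0545 ext [-0.029 -0.041  0.096] [0.029 0.037 0.105]
```

The fit gives a lean of -0.077 rad to the right with the base at about 0.053 m, so both leans are confirmed. Rocking back left with more lift.

Call:
play_rows --motion '[{"delta_pos": [0.001,0.01,0.004],"roll": 0.1},{"delta_pos": [0.001,0.012,0.004],"roll": 0.1},{"delta_pos": [0.001,0.012,0.004],"roll": 0.1},{"delta_pos": [0.001,0.012,0.004],"roll": 0.1},{"delta_pos": [0.001,0.012,0.004],"roll": 0.1}]'

```text
clock: 11.95
tool_pos: [0.4972, 0.0024, 0.1525]
tcp_rot: [-3.121, 0.009, 1.462]
contact_force: [3.7, -6.0, -19.1]
opening: 0.0218
```

```bash
python3 -c "
from h import *
lean()"
```

```text
tool [0.4972 0.0024 0.1525] [-3.121  0.009  1.462] F [  3.7  -6.  -19.1] t 11.95
wrist 6217 lean left(+)/right(-) 0.159 lean x 0.013 ztop@0 0.1084 base z 0.0624 ext [-0.029  0.006  0.1  ] [0.029 0.043 0.108]
side 741 lean left(+)/right(-) 0.171 lean x 0.02 ztop@0 0.1099 base z 0.0639 ext [-0.029 -0.031  0.1  ] [0.029 0.045 0.117]
```

Call:
play_rows --motion '[{"delta_pos": [0.0,-0.006,0.003],"roll": -0.1},{"delta_pos": [-0.001,-0.008,0.003],"roll": -0.1},{"delta_pos": [-0.001,-0.008,0.002],"roll": -0.1},{"delta_pos": [0.0,-0.006,0.001],"roll": 0},{"delta_pos": [0.0,-0.002,0.0],"roll": 0}]'

```text
clock: 12.47
tool_pos: [0.4965, -0.0092, 0.1589]
tcp_rot: [-3.118, -0.007, 1.441]
contact_force: [2.4, 4.0, -8.4]
opening: 0.0217
```

```bash
python3 -c "
from h import *
save(lean(),'s5',(200,160,420,320),3)"
```

```text
tool [ 0.4965 -0.0092  0.1589] [-3.118 -0.007  1.441] F [ 2.4  4.  -8.4] t 12.47
wrist 7104 lean left(+)/right(-) 0.055 lean x 0.021 ztop@0 0.1128 base z 0.0668 ext [-0.029 -0.003  0.109] [0.029 0.039 0.115]
side 680 lean left(+)/right(-) 0.049 lean x 0.026 ztop@0 0.1141 base z 0.0681 ext [-0.029 -0.037  0.11 ] [0.029 0.04  0.117]
```

View pics/s5.png

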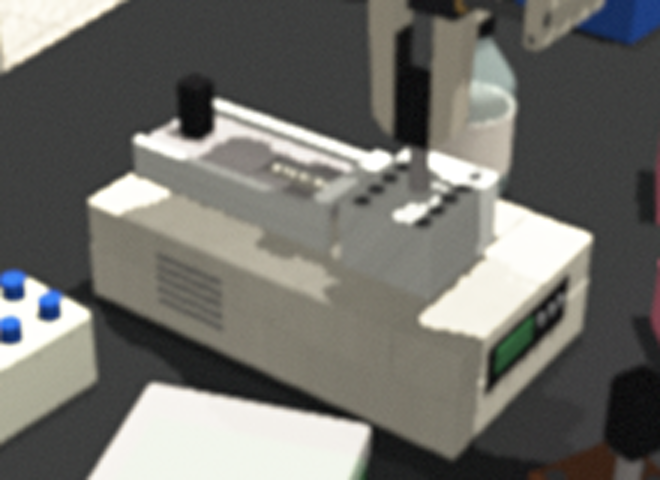

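Base is at about 0.067 m, above the pads, and Fz is close to the block's weight. I'll straighten it slightly against the well walls and then lift.

Call:
play_rows --motion '[{"delta_pos": [-0.001,-0.005,0.0],"roll": 0},{"delta_pos": [0.0,-0.005,0.0],"roll": 0},{"delta_pos": [0.0,-0.001,0.0],"roll": 0},{"delta_pos": [0.0,0.0,0.0],"roll": 0},{"delta_pos": [0.0,0.0,0.0],"roll": 0}]'

```text
clock: 12.98
tool_pos: [0.4958, -0.0136, 0.1597]
tcp_rot: [-3.117, -0.013, 1.445]
contact_force: [0.7, 3.3, -6.2]
opening: 0.0217
```

```bash
python3 -c "
from h import *
lean()"
```

```text
tool [ 0.4958 -0.0136  0.1597] [-3.117 -0.013  1.445] F [ 0.7  3.3 -6.2] t 12.98
wrist 7447 lean left(+)/right(-) 0.012 lean x 0.024 ztop@0 0.1134 base z 0.0674 ext [-0.029 -0.008  0.111] [0.029 0.038 0.115]
side 661 lean left(+)/right(-) 0.008 lean x 0.023 ztop@0 0.1148 base z 0.0688 ext [-0.029 -0.039  0.113] [0.029 0.04  0.117]
```

Call:
play_rows --motion '[{"delta_pos": [0.0,0.0,0.006],"roll": 0},{"delta_pos": [0.0,0.0,0.01],"roll": 0},{"delta_pos": [0.0,0.0,0.01],"roll": 0},{"delta_pos": [0.0,0.0,0.007],"roll": 0},{"delta_pos": [0.0,0.0,0.002],"roll": 0}]'

```text
clock: 13.5
tool_pos: [0.4916, -0.0202, 0.1875]
tcp_rot: [-3.11, -0.002, 1.442]
contact_force: [1.3, 0.5, -4.8]
opening: 0.0218
```

```bash
python3 -c "
from h import *
save(lean(),'s6',(200,160,420,320),3)"
```

```text
tool [ 0.4916 -0.0202  0.1875] [-3.110e+00 -2.000e-03  1.442e+00] F [ 1.3  0.5 -4.8] t 13.5
wrist 6975 lean left(+)/right(-) 0.028 lean x 0.032 ztop@0 0.1409 base z 0.0949 ext [-0.029 -0.015  0.138] [0.026 0.03  0.143]
side 584 lean left(+)/right(-) 0.03 lean x 0.032 ztop@0 0.1421 base z 0.0961 ext [-0.029 -0.045  0.139] [0.027 0.032 0.145]
```

View pics/s6.png

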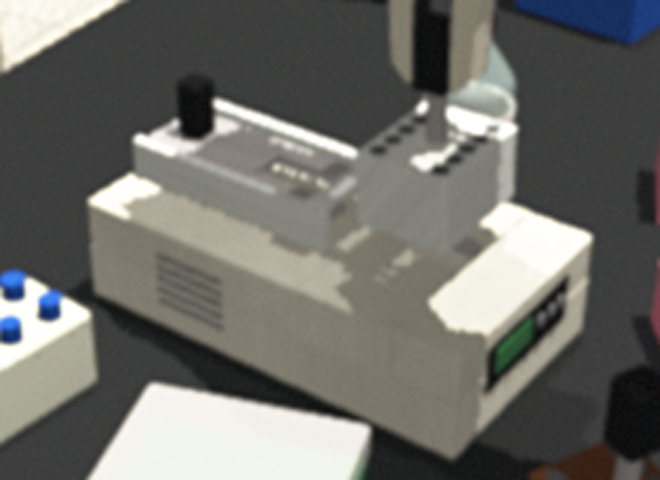

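The block is clear, at about 0.095 m and nearly level, but offset about 10 mm to the right. Recentring and settling.

Call:
play_rows --motion '[{"delta_pos": [0.002,0.006,-0.001],"roll": 0},{"delta_pos": [0.001,0.005,-0.001],"roll": 0},{"delta_pos": [0.0,0.001,0.0],"roll": 0},{"delta_pos": [0.0,0.0,0.0],"roll": 0},{"delta_pos": [0.0,0.0,0.0],"roll": 0}]'

```text
clock: 14.02
tool_pos: [0.4932, -0.0099, 0.1845]
tcp_rot: [-3.107, -0.002, 1.443]
contact_force: [0.8, 0.0, -6.3]
opening: 0.0214
```

Call:
play_rows --motion '[{"delta_pos": [0.0,0.0,0.0],"roll": 0},{"delta_pos": [0.0,0.0,0.0],"roll": 0},{"delta_pos": [0.0,0.0,0.0],"roll": 0},{"delta_pos": [0.0,0.0,0.0],"roll": 0},{"delta_pos": [0.0,0.0,0.0],"roll": 0}]'

```text
clock: 14.43
tool_pos: [0.4929, -0.01, 0.184]
tcp_rot: [-3.106, -0.001, 1.443]
contact_force: [-0.3, -0.1, -5.6]
opening: 0.022
```

```bash
python3 -c "
from h import *
save(lean(),'s7',(200,160,420,320),3)
d=manip.capture('top')
for t in ['block','fork_knob','block_grip']: print(t,[(round(x['p'],2),cam2w(d,x['point']).round(3)) for x in manip.tip_of(d,t)])
s=manip.sense();print(s['tool_pos'],abs(s['qvel']).max())
"
```

```text
tool [ 0.4929 -0.01    0.184 ] [-3.106e+00 -1.000e-03  1.443e+00] F [-0.3 -0.1 -5.6] t 14.43
wrist 6927 lean left(+)/right(-) 0.026 lean x 0.036 ztop@0 0.1377 base z 0.0917 ext [-0.029 -0.005  0.135] [0.026 0.04  0.14 ]
side 602 lean left(+)/right(-) 0.026 lean x 0.048 ztop@0 0.1388 base z 0.0928 ext [-0.029 -0.036  0.135] [0.027 0.041 0.142]
block [(0.92, array([ 0.327, -0.104, -0.002])), (0.67, array([ 0.389, -0.267, -0.001]))]
fork_knob []
block_grip [(0.89, array([ 0.332, -0.105,  0.098])), (0.71, array([ 0.388, -0.264,  0.095]))]
[ 0.4928788  -0.00990334  0.18405081] 0.001497845721791954
```

View pics/s7.png

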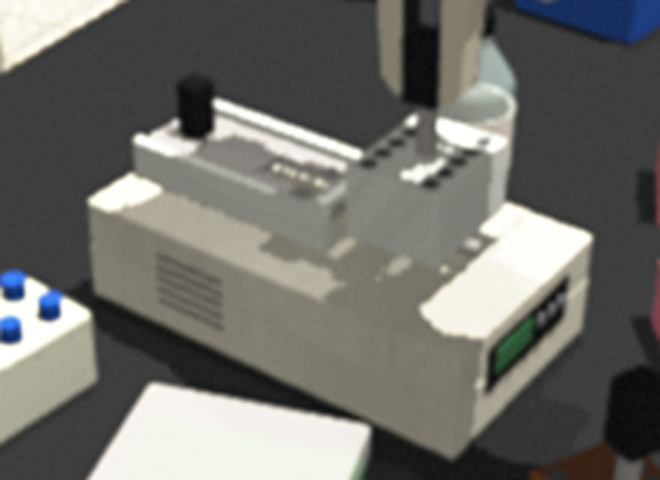

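The block is held level and still with its base at about 0.092 m, Fz of -5.6 N matching its own weight, and the knob still at the far end. Handing in.

```bash
python3 -c "
from h import *
print(manip.sign_off())"
```

```text
the job is handed in; nothing more can be done
None
```

The block is out of the heater and held level by its handle, about 2 cm above the well, and the job is handed in. No verdict was reported.

**What I did:**
- **Fork:** I drew it out by its knob to the stop, about 0.064 m by the arm's travel. It started about 10 mm out.
- **Rocking:** I gripped the silver block's handle and leaned it about 0.13 rad left, judged from handle shift and tool tilt. Then I leaned it right 0.077 rad, measured from depth images, left again 0.16 rad, and back to level while lifting it free.

**Last checks before hand-in:**
- **Height:** the underside was at about 0.092 m, 20 mm above the rim.
- **Level:** the lean was about 0.045–0.055 rad, against a limit of 0.12.
- **Centring:** it was about 6 mm from the well centre, estimated from the tool pose and lean.
- **Contact:** wrist force was -5.6 N, which matches the block's own weight, so it was not touching the heater.
- **Stillness:** the joints were at rest and the time was about 14.6 s.
- **Bystanders:** I saw no contact with the tip box, bottle or tube rack, but I did not measure their positions again at the end.

**One check failed:** in the final top view the trained network found neither the fork knob nor the held block, only look-alikes. The arm probably hid them. The side view and depth fits showed the fork still out and the block held clear.

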